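Locate the plate in the tilted drill jig and lock it

ROBOT

A 6-joint arm with a two-finger parallel gripper is mounted at the origin on the work surface. World frame = base frame: x ahead of the robot, y to its left, z up, the work surface at z = 0. Lengths are in m, angles in rad, forces in N, time in s.
With the tool pointing down it reaches from about 0.275 to 0.725 m from the base axis. Payload 15.9 kg.
Tool frame: the origin (TCP) lies on the centre line of the jaws, within the pads' length; the fingertips stand 11 mm ahead of it and the grasp point (between the pads) lies 8 mm behind it (env.finger_overhang is the distance from the TCP to the fingertips, in m); z points along the fingers, y is the line along which they close (so a half turn about z gives the same grasp; the last joint's range is limited). The gripper opens to 85 mm and grips with 20 to 120 N. Pads are 22 mm wide; open, the fingers measure 114 mm over their backs; the gripper's body (76 mm by 85 mm) begins 54 mm behind the grasp point. The pads swing forward as they close: fully open they stand 13 mm farther back than shut.
Start: joints at [-1.339, 0.213, -0.034, 1.323, 0, 1.571], TCP at [0.115, -0.487, 0.242] pointing down, gripper open.
Joint ranges: [-2.98, 2.98], [-0.74, 1.72], [-1.14, 1.35], [-2.1, 2.04], [-1.57, 1.44], [-3.14, 3.14]. Speed limits (rad/s): [1.89, 1.89, 2.39, 2.57, 3.14, 3.14].

INTERFACE

Orientations are given as a unit quaternion [w, x, y, z].
In Python, from cell import env gives the robot as it stands.
- The arm moves only by the tool play_rows, never from a script. Its arguments are lists of equal length, an entry for each row: "grip": the opening, from 0 (shut) to 1 (fully open); "offset": the shift along the tool's x, y, z in m, a list of three; "rotation": the turn, a rotation vector about the tool's x, y, z in degrees, a list of three. A call has 1 to 20 rows; each row is the pose to reach, as a shift and turn from the pose commanded when the call began, along the tool's axes at that moment; what a row does not reach only later rows make up. A row lasts 1/8 s, in which the tool goes at most 62.5 mm and 10.7 degrees, less where a joint would pass 70% of its speed; a pose out of reach is approached as far as the arm can. A call with a gripper value outside its range is refused whole. The fingers move at their own pace and stop on an object; the grip force is fixed at half the most. Time passes only in rows, so rows that repeat a pose let the fingers close. It gives the time, the measured TCP pose, the force, the opening and the grip force at its end, in the units of the state.
- env.sense(): the state, without advancing time (a new reading comes with each control period).
- env.camera(name): name is "scene" or "top"; returns a dict with "color" (384x512x3 uint8, blue, green, red), "camera_matrix" (3x3 intrinsics, pixels), "dist" ([k1, k2, p1, p2, k3] as OpenCV has them; the pictures are not rectified), "camera_from_world" (4x4, takes a point from world to camera coordinates). Camera axes: x right, y down, z forward; pixel columns grow to the right and rows downward; lengths in m; the calibration is good to about 2 mm. A picture is of the moment at which its call begins. There is no depth.
- env.close_job(): hands the job in; it is judged then, once.
The state is a dict: "time": time; "q": joint angles; "qvel": joint speeds; "joint_efforts": joint torques, N m; "eef_pos": TCP position; "orientation": TCP orientation; "wrist_force": force on the tool from outside, world axes, zero at the start; "ft_torque": the same for the moment, N m; "gripper_width": opening from 0.0 (shut) to 1.0 (fully open); "grip_force": force on a finger pad.
Only numpy, scipy, OpenCV 4.12 (cv2) and the standard library are available. Lean on these libraries where they do the work, as an engineer would, in place of code of your own. Each camera call takes 0.05 s, during which the arm holds its last target. There are 200 camera calls.

TASK

Take the long steel dowel out of the pin rack and push it straight and fully home into the blind hole in the sloping aluminium plate of the drill jig, feeling for the hole, as the plate sits a little differently each time. Once it is home, lay the red clamp lever all the way down to lock the plate, then let go, and leave the other two pins, the oil bottle and the spanner where they are.

Things in the scene. Friction and masses are not known exactly. Their poses are not given: they have to be found in the camera images.
- dowel_center (a point): centre (half-way up) of the steel dowel: plain bright cylinder 16 mm in diameter, 80 mm long, flat ends without chamfers, about 0.12 kg; z is its axis, pointing to its upper end. It starts loosely upright in any one of the three rack holes, its centre 46 mm above the bench, its upper 60 mm clear of the rack; grip it 15 to 25 mm above its centre to clear the rack and, later, the plate
- brass_pin_center (a point): centre of the brass pin that stands in another rack hole: 14 mm in diameter, 60 mm long; leave it alone
- blue_pin_center (a point): centre of the blue plastic pin that stands in another rack hole: 16 mm in diameter, 70 mm long; leave it alone
- pin_rack: black block fixed on the bench, 60 mm (its x) by 180 mm (its y) by 26 mm high, origin at the centre of its underside; three upright holes 19 mm wide and 20 mm deep in a row along its y, at y = -55, 0 and +55 mm
- hole_mouth (a point): nominal centre of the blind hole's mouth in the plate's face, fixed to the jig; the true hole lies up to 2 mm off in x and in y, different each time, exactly in z: search for it. z is the hole's axis, pointing out, leaning 30 degrees from vertical to the robot's side; x up the slope, y level along the face. Hole 17.5 mm wide, 24 mm deep, flat bottom, sharp edge (no chamfer)
- jig_plate: sloping top of the fixed green drill jig. Axes as for hole_mouth; origin on the plane of the face, 55 mm to the +y side of hole_mouth. On it, immovable, lies the bare aluminium plate, 160 mm up the slope by 130 mm wide, the hole in its middle; a dark strap 10 mm high begins 54 mm to the +y side of the hole. With the dowel fully home, its centre is 16 mm above the face and 56 mm of it stand out
- lever_hinge (a point): axle of the clamp lever, 26 mm above the plane of the plate's face, 125 mm to the +y side of the hole and 55 mm up the slope from it; axes as for hole_mouth, the axle lies along y
- lever_grip (a point): point on the centre line of the red handle, 85 mm from the axle. The handle is a straight bar 20 mm thick, red from 46 to 118 mm from the axle
- lever (a joint): clamp lever angle, rad: 0 = fully open, the handle 80 degrees above the slope, pointing up and to the robot's side; it grows as the handle is pressed down (its end swings down the slope); 1.3 = stop, fully down, nearly parallel to the slope (5.5 degrees above). Starts at 0 to 0.4; steady friction about 0.25 N m, no spring; stays where it is left
- oil_center (a point): centre of a closed amber oil bottle, 56 mm in diameter, 150 mm high, standing on the bench; leave it alone
- spanner_grip (a point): handle of a steel spanner 170 mm long lying flat on the bench; leave it alone

How it is judged:
On the way, in this order (a step that is already met when the one before it is completed fails the run):
1. the steel dowel is fully home in the hole, with the lever still open (z of dowel_center in the frame of hole_mouth below 0.0185 m and x of dowel_center in the frame of hole_mouth between -0.007 and 0.007 m and y of dowel_center in the frame of hole_mouth between -0.007 and 0.007 m and angle between the z axis of dowel_center and the z axis of hole_mouth, either way round below 0.12 rad and value of joint lever below 0.8 rad), for 0.2 s.
2. then the red lever is laid all the way down (value of joint lever above 1.2 rad), for 0.2 s.
At the end, for the whole second after the job is handed in: the dowel is within 2.5 mm of the bottom of the hole, within 7 mm of the nominal axis (so in the hole, wherever it truly lies) and 7 degrees of straight; the lever is at 1.2 rad or more; both at rest and released (z of dowel_center in the frame of hole_mouth below 0.0185 m and x of dowel_center in the frame of hole_mouth between -0.007 and 0.007 m and y of dowel_center in the frame of hole_mouth between -0.007 and 0.007 m and angle between the z axis of dowel_center and the z axis of hole_mouth, either way round below 0.12 rad and value of joint lever above 1.2 rad and velocity of joint lever below 0.05 rad/s and linear speed of dowel below 0.02 m/s); the robot touches nothing.
It fails at once if another pin, the oil bottle or the spanner is moved more than 30 mm (distance of any of brass_pin_center, blue_pin_center, oil_center, spanner_grip from where it was at the start of the episode above 0.03 m).
It also fails if it takes over 64 s, if anything falls off the work surface, if the arm or the gripper's body presses on something with over 40 N, if the wrist force passes 120 N, or if a joint passes its speed limit or range.

## Working session

There is one attempt and no reset: what is moved stays moved. The work goes in short steps, Python scripts to look and compute and a tool call to move; the robot and the scene stay as the last step left them, time stands still between calls to the robot, and variables do not carry over. Pictures are saved under pics/ and viewed, at most 10 in all, crops included, and the job is handed in when it is done.

Besides the shell and the picture viewer there is one more tool, called as name(argument=value, ...) on one line, values as JSON. play_rows: Moves the arm, as the interface text tells. Its arguments: {"type":"object","properties":{"grip":{"type":"array","items":{"type":"number"}},"offset":{"type":"array","items":{"type":"array","items":{"type":"number"}}},"rotation":{"type":"array","items":{"type":"array","items":{"type":"number"}}}},"required":["grip","offset","rotation"]}

```bash
mkdir -p pics; ls
python3 - <<'E'
from cell import env
import cv2,numpy as np
s=env.sense();print(s)
print(env.finger_overhang)
for n in("scene","top"):
    c=env.camera(n);cv2.imwrite(f"pics/{n}0.png",c["color"]);np.savez(f"pics/{n}0.npz",**c)
    print(n,c["camera_matrix"],c["dist"],c["camera_from_world"])
E
```

```text
pics
{'time': 0.0, 'q': array([-1.33903453e+00,  2.13327488e-01, -3.50772025e-02,  1.32345292e+00,
       -3.62749550e-05,  1.57080330e+00]), 'qvel': array([ 0.00146103, -0.00150003, -0.00034669, -0.00047849,  0.00057119,
        0.00332888]), 'joint_efforts': array([ 6.16650810e-03, -6.86163497e+01,  4.87118554e+01,  1.76876370e-02,
        5.71963883e-04, -4.07508378e-05]), 'eef_pos': array([ 0.11476275, -0.48632575,  0.24182327]), 'orientation': array([-5.24985426e-04,  9.93293581e-01,  1.15618253e-01, -7.93713646e-05]), 'wrist_force': array([-0.61787973,  0.24719952,  0.76641029]), 'ft_torque': array([ 0.01066807, -0.01036933,  0.01050768]), 'grip_force': 0.0, 'gripper_width': 1.0035339109117798}
0.011
scene [[436.96057135   0.         254.4154066 ]
 [  0.         436.96057135 196.20526406]
 [  0.           0.           1.        ]] [0.00382293 0.         0.         0.         0.        ] [[-0.40992064  0.91204441  0.01183524  0.21167159]
 [ 0.77491317  0.35507224 -0.52290849 -0.362975  ]
 [-0.48111813 -0.2051797  -0.85230666  1.59446518]
 [ 0.          0.          0.          1.        ]]
top [[489.30497841   0.         260.74444029]
 [  0.         489.30497841 185.33858768]
 [  0.           0.           1.        ]] [-0.18501057  0.          0.          0.          0.        ] [[ 0.02634572 -0.99946795 -0.01922804  0.02402047]
 [-0.99752482 -0.02503036 -0.06570937  0.53901524]
 [ 0.06519312  0.02091161 -0.99765353  1.44092471]
 [ 0.          0.          0.          1.        ]]
```

View pics/scene0.png

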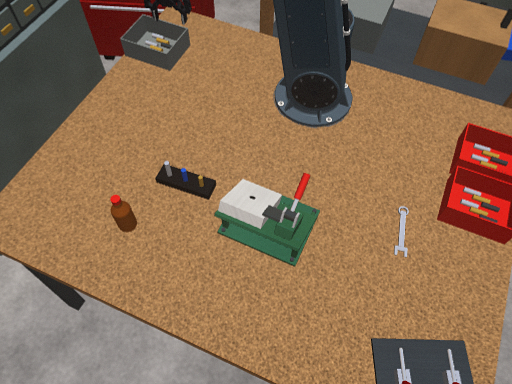

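View pics/top0.png

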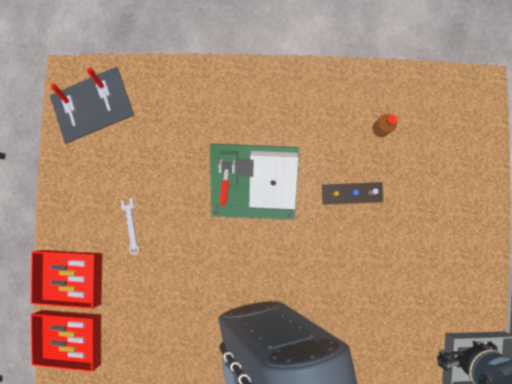

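The scene picture shows the rack at about (186,180) with the steel dowel at its left end (167,166). The plate's hole is near (252,198) and the red handle near (303,187). In the top picture the hole is near (273,183), the dowel near (376,191), brass near (336,193) and blue near (356,192). I'll zoom in on both for pixel accuracy.

Run:
```python
import cv2,numpy as np
def crop(n,x0,y0,w,h,k):
    c=np.load(f"pics/{n}0.npz")["color"][y0:y0+h,x0:x0+w]
    c=cv2.resize(c,None,fx=k,fy=k,interpolation=cv2.INTER_CUBIC)
    for i in range(0,w,20): cv2.putText(c,str(x0+i),(i*k,10),0,.35,(255,0,0),1);cv2.line(c,(i*k,12),(i*k,18),(255,0,0),1)
    for i in range(0,h,20): cv2.putText(c,str(y0+i),(0,i*k+4),0,.35,(255,0,0),1)
    cv2.imwrite(f"pics/{n}c.png",c)
crop("scene",150,150,180,120,4.4.__int__() if 0 else 4)
crop("top",200,135,200,100,4)
```

```text
(no output)
```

View pics/scenec.png

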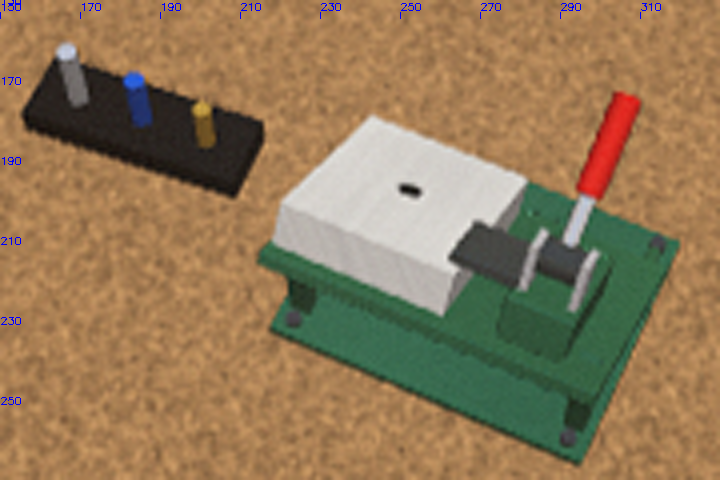

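View pics/topc.png

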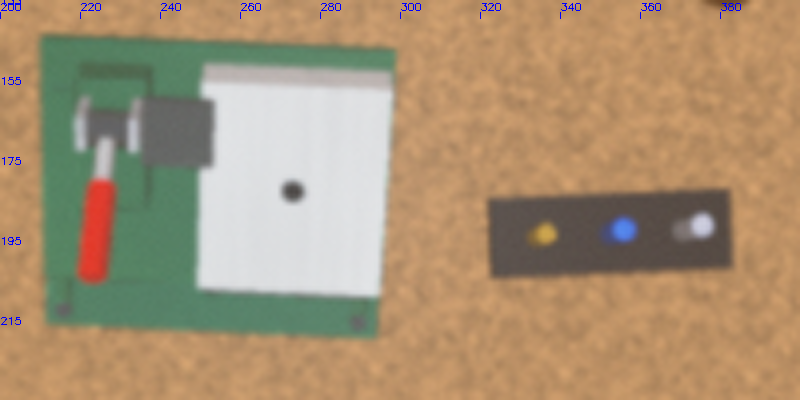

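The scene crop gives the face corners at (373,115), (527,181) and (280,202), the hole at (410,190), and the pin tops at dowel (67,50), blue (134,80) and brass (202,107). The top crop gives the hole at (292,190), the face corners at (202,82), (391,90), (380,297) and (197,290), and the dowel top at (703,225). The handle runs from (101,181) to (92,282). Next I'll fit the poses to these.

```bash
cat > h.py <<'E'
import cv2,numpy as np
from scipy.optimize import least_squares
from scipy.spatial.transform import Rotation as R
C={n:dict(np.load(f"pics/{n}0.npz")) for n in("scene","top")}
def proj(n,P):
    c=C[n];T=c["camera_from_world"]
    return cv2.projectPoints(np.atleast_2d(P).astype(float),cv2.Rodrigues(T[:3,:3])[0],T[:3,3],c["camera_matrix"],c["dist"])[0][:,0]
def px(n,l):
    o={"scene":(150,150),"top":(200,135)}[n]
    return (np.array(l,float)+.5)/4-.5+o
def frame(yaw): # hole frame: x up slope (away from robot), z leaning 30deg to robot
    return R.from_euler('z',yaw).as_matrix()@R.from_euler('y',-30,degrees=True).as_matrix()
E
cat > fit.py <<'E'
from h import *
def tri(s,t):
    f=lambda p:np.r_[(proj("scene",p)-px("scene",s))[0],(proj("top",p)-px("top",t))[0]]
    r=least_squares(f,[.45,0,.1]);return r.x,r.fun
for n,s,t in [("hole",(410,190),(292,190)),("dowel",(67,50),(703,225)),("blue",(134,80),(624,229)),("brass",(202,107),(545,234)),
  ("c-+ ",(527,181),(197,290)),("c--",(373,115),(380,297)),("c+-",(280,202),(391,90)),("hin",(592,198),(101,181)),("hout",(625,97),(92,280))]:
    p,r=tri(s,t);print(n,p.round(4),r.round(2))
sc=[(410,190),(373,115),(527,181),(280,202)]; L1=np.array([[0,0,0],[-.08,-.065,0],[-.08,.065,0],[.08,-.065,0]])
tp=[(292,190),(202,82),(391,90),(380,297),(197,290)]; L2=np.array([[0,0,0],[.08,.065,0],[.08,-.065,0],[-.08,-.065,0],[-.08,.065,0]])
def h(P,yaw,a):
    e=np.deg2rad(80)-a;d=np.array([-np.cos(e),0,np.sin(e)])
    return np.array([.055,.125,.026])+np.array([[.046],[.118]])*d
def f(v):
    F=frame(v[3]);w=lambda L:v[:3]+L@F.T
    return np.r_[(proj("scene",w(L1))-px("scene",sc)).ravel(),(proj("top",w(L2))-px("top",tp)).ravel(),
      (proj("scene",w(h(0,0,v[4])))-px("scene",[(592,198),(625,97)])).ravel(),(proj("top",w(h(0,0,v[4])))-px("top",[(101,181),(92,280)])).ravel()]
r=least_squares(f,[.45,0,.1,0,.2],loss='soft_l1');print(r.x.round(4));print(r.fun.round(1) if 0 else f(r.x).reshape(-1,2).round(1).tolist())
# pins constrained heights
for n,z,s,t in[("dowel",.086,(67,50),(703,225)),("blue",.076,(134,80),(624,229)),("brass",.066,(202,107),(545,234))]:
    g=lambda p:np.r_[(proj("scene",[*p,z])-px("scene",s))[0],(proj("top",[*p,z])-px("top",t))[0]]
    q=least_squares(g,[.45,0]);print(n,q.x.round(4),q.fun.round(2))
E
python3 fit.py
```

```text
hole [0.5423 0.003  0.1065] [-0.02 -0.   -0.02  0.01]
dowel [ 0.5259 -0.2909  0.0858] [-0.22 -0.02 -0.19  0.09]
blue [ 0.5224 -0.2361  0.0743] [-0.1  -0.01 -0.09  0.04]
brass [ 0.5181 -0.1805  0.0661] [ 0.05  0.    0.05 -0.02]
c-+  [0.4719 0.0686 0.0593] [ 0.38  0.02  0.36 -0.11]
c-- [ 0.4695 -0.0615  0.0635] [-0.35 -0.03 -0.31  0.11]
c+- [ 0.6097 -0.0632  0.146 ] [ 0.18  0.01  0.17 -0.07]
hin [0.5393 0.1316 0.1799] [-0.54 -0.03 -0.53  0.16]
hout [0.4737 0.1298 0.2093] [ 0.6   0.03  0.57 -0.17]
[ 0.5415  0.0033  0.1053 -0.0212  0.3926]
[[0.2, 0.1], [-0.2, 0.1], [0.7, -0.5], [0.3, 0.1], [-0.1, 0.3], [-0.2, -0.1], [0.1, 0.1], [-0.7, -0.4], [-0.1, -0.8], [-1.6, -0.2], [0.6, 0.0], [0.8, 0.8], [0.6, -0.4]]
dowel [ 0.5259 -0.2908] [-0.22 -0.04 -0.2   0.07]
blue [ 0.5228 -0.2357] [-0.09 -0.2  -0.14 -0.11]
brass [ 0.5181 -0.1805] [ 0.05  0.01  0.05 -0.01]
```

The fit is consistent: pin heights match to within 2 mm, spacing is 55 mm, and the plate face fits. Hole is at about (0.542, 0.003, 0.106) with jig yaw -0.02, lever at about 0.39 rad, and dowel at (0.526, -0.291). Now I need a helper that turns target poses into tool-frame moves.

```bash
cat >> h.py <<'E'
YAW=-0.021; H=np.array([.5418,.0031,.1060]); F=frame(YAW)
def toolR(tilt): # tool z = -(axis leaning tilt to robot), tool y ~ world x
    A=R.from_euler('z',YAW).as_matrix()@R.from_euler('y',-tilt,degrees=True).as_matrix()
    return np.c_[A[:,1],A[:,0],-A[:,2]]
def rel(p,Rm,p0=None,R0=None):
    from cell import env
    s=env.sense()
    if p0 is None: p0=s["eef_pos"]
    if R0 is None: w,x,y,z=s["orientation"];R0=R.from_quat([x,y,z,w]).as_matrix()
    print("offset mm",(R0.T@(np.array(p)-p0)*1e3).round(1),"rot deg",np.rad2deg(R.from_matrix(R0.T@Rm).as_rotvec()).round(2))
def st():
    from cell import env
    s=env.sense();w,x,y,z=s["orientation"];Rm=R.from_quat([x,y,z,w]).as_matrix()
    print("t",round(s["time"],2),"p",s["eef_pos"].round(4),"hole-frame mm",(F.T@(s["eef_pos"]-H)*1e3).round(1),"F_hole",(F.T@s["wrist_force"]).round(1),"T_hole",(F.T@s["ft_torque"]).round(2),"w",round(float(s["gripper_width"]),3),"g",s["grip_force"].round(1) if hasattr(s["grip_force"],"round") else s["grip_force"],"q",s["q"].round(2),"zdev",np.rad2deg(np.arccos(np.clip(-Rm[:,2]@F[:,2],-1,1))).round(2))
E
python3 -c "
from h import *
print(toolR(0).round(2));rel([.526,-.291,.16],toolR(0))"
```

```text
[[ 0.02  1.   -0.  ]
 [ 1.   -0.02 -0.  ]
 [ 0.    0.   -1.  ]]
offset mm [445.1 -95.6  82. ] rot deg [-5.000e-02 -4.000e-02 -7.551e+01]
```

play_rows(grip=[1, 1, 1, 1, 1, 1, 1, 1, 1, 1, 1], offset=[[0.05, -0.011, 0], [0.1, -0.021, 0], [0.15, -0.032, 0.01], [0.2, -0.043, 0.02], [0.25, -0.054, 0.03], [0.3, -0.065, 0.04], [0.35, -0.075, 0.055], [0.4, -0.086, 0.07], [0.445, -0.0956, 0.082], [0.445, -0.0956, 0.082], [0.445, -0.0956, 0.082]], rotation=[[0, 0, -8.5], [0, 0, -17], [0, 0, -25.5], [0, 0, -34], [0, 0, -42.5], [0, 0, -51], [0, 0, -59.5], [0, 0, -68], [0, 0, -75.5], [0, 0, -75.5], [0, 0, -75.5]])

```text
time: 1.48
eef_pos: [0.5256, -0.2913, 0.1601]
orientation: [-0.0, 0.715, 0.699, -0.0]
wrist_force: [-0.2, -0.8, -0.7]
gripper_width: 0.999
grip_force: 0.0
```

```bash
python3 -c "
from h import *
st();rel([.526,-.291,.058],toolR(0))"
```

```text
t 1.48 p [ 0.5256 -0.2913  0.1601] hole-frame mm [  18.3 -294.7   51.8] F_hole [-0.5 -0.8 -0.5] T_hole [ 0.05  0.03 -0.02] w 0.999 g 0.0 q [-0.51  0.45  0.09  1.21 -0.    1.09] zdev 30.05
offset mm [  0.3   0.5 102.1] rot deg [-0.05 -0.01 -0.06]
```

play_rows(grip=[1, 1, 1, 0, 0, 0, 0, 0, 0, 0, 0, 0], offset=[[0, 0, 0.05], [0, 0, 0.09], [0, 0, 0.102], [0, 0, 0.102], [0, 0, 0.102], [0, 0, 0.102], [0, 0, 0.102], [0, 0, 0.102], [0, 0, 0.102], [0, 0, 0.102], [0, 0, 0.102], [0, 0, 0.102]], rotation=[[0, 0, 0], [0, 0, 0], [0, 0, 0], [0, 0, 0], [0, 0, 0], [0, 0, 0], [0, 0, 0], [0, 0, 0], [0, 0, 0], [0, 0, 0], [0, 0, 0], [0, 0, 0]])

```text
time: 2.98
eef_pos: [0.5265, -0.2916, 0.0593]
orientation: [0.001, 0.715, 0.7, 0.0]
wrist_force: [-1.1, 0.5, 7.6]
gripper_width: 0.171
grip_force: 58.3
```

```bash
python3 -c "
from h import *
st();rel([.526,-.291,.26],toolR(0))
from cell import env
for n in('scene','top'):
    c=env.camera(n)['color'];cv2.imwrite('pics/g_'+n+'.png',c)
a=cv2.imread('pics/g_scene.png')[100:220,110:220];a=cv2.resize(a,None,fx=5,fy=5,interpolation=2);cv2.imwrite('pics/g_c.png',a)"
```

```text
t 2.98 p [ 0.5265 -0.2916  0.0593] hole-frame mm [ -31.3 -295.   -35.9] F_hole [2.8 0.5 7.1] T_hole [ 0.01  0.3  -0.02] w 0.171 g 58.269590735435486 q [-0.51  0.51 -0.08  0.98 -0.    1.09] zdev 29.93
offset mm [   0.4   -0.3 -200.7] rot deg [ 0.07  0.04 -0.01]
```

play_rows(grip=[0, 0, 0, 0, 0, 0], offset=[[0, 0, -0.02], [0, 0, -0.06], [0, 0, -0.11], [0, 0, -0.14], [0, 0, -0.14], [0, 0, -0.14]], rotation=[[0, 0, 0], [0, 0, 0], [0, 0, 0], [0, 0, 0], [0, 0, 0], [0, 0, 0]])

```text
time: 3.82
eef_pos: [0.5257, -0.2912, 0.1975]
orientation: [-0.0, 0.715, 0.7, -0.0]
wrist_force: [0.6, -0.2, -2.3]
gripper_width: 0.168
grip_force: 58.6
```

```bash
python3 -c "
from h import *
st();rel(H+F@[0,0,.095],toolR(30))
from cell import env
c=env.camera('scene')['color'];cv2.imwrite('pics/l_scene.png',c)
s=env.sense();T=s['eef_pos'];p=proj('scene',[T,T+[0,0,-.0533],T+[0,0,.027]]);print(p)
u,v=p[1].astype(int);a=c[v-70:v+30,u-60:u+60];print(u-60,v-70);cv2.imwrite('pics/l_c.png',cv2.resize(a,None,fx=6,fy=6,interpolation=2))"
```

```text
t 3.83 p [ 0.5257 -0.2912  0.1975] hole-frame mm [  37.1 -294.6   84.2] F_hole [-0.6 -0.2 -2.3] T_hole [-0.    0.03 -0.03] w 0.168 g 58.58638286590576 q [-0.51  0.44  0.16  1.3  -0.    1.09] zdev 30.05
offset mm [294.6 -37.7   9.4] rot deg [-3.005e+01 -2.000e-02 -2.000e-02]
[[159.83443109 138.73125849]
 [162.98206453 150.30068052]
 [158.14946206 132.53868188]]
102 80
```

View pics/l_c.png

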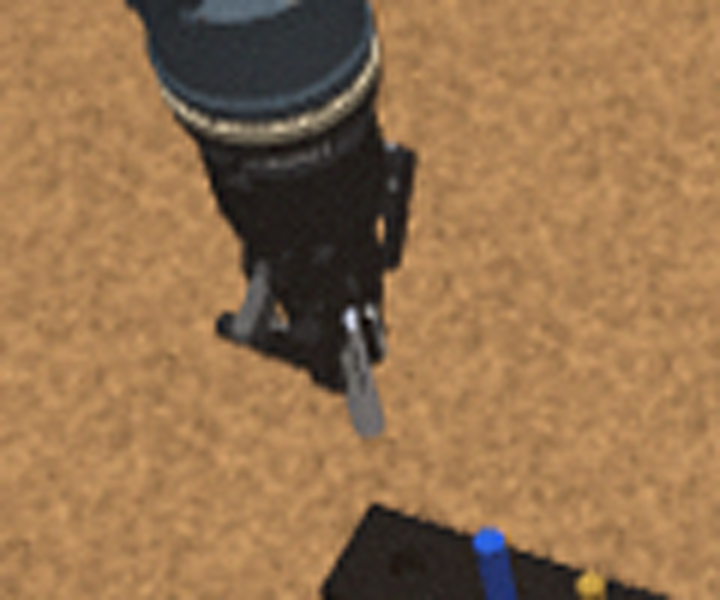

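The lifted dowel hangs in the jaws with its tip at crop (369,430), which is pixel (163.1,151.2) against a predicted (163.0,150.3). It may lean a few degrees about the closing axis. I'll move to the pre-insertion pose and check there.

play_rows(grip=[0, 0, 0, 0, 0, 0, 0, 0, 0], offset=[[0.04, -0.005, 0], [0.085, -0.011, 0], [0.13, -0.017, 0.002], [0.175, -0.023, 0.004], [0.22, -0.029, 0.006], [0.26, -0.034, 0.008], [0.2946, -0.0377, 0.0094], [0.2946, -0.0377, 0.0094], [0.2946, -0.0377, 0.0094]], rotation=[[-4, 0, 0], [-9, 0, 0], [-14, 0, 0], [-18, 0, 0], [-23, 0, 0], [-27, 0, 0], [-30, 0, 0], [-30, 0, 0], [-30, 0, 0]])

```text
time: 5.0
eef_pos: [0.4942, 0.0039, 0.1883]
orientation: [0.185, 0.69, 0.676, 0.181]
wrist_force: [-0.0, 0.1, -1.6]
gripper_width: 0.171
grip_force: 58.9
```

```bash
cat > look.py <<'E'
from h import *
from cell import env
import sys
st();s=env.sense();w,x,y,z=s["orientation"];Rm=R.from_quat([x,y,z,w]).as_matrix();T=s['eef_pos'];t=Rm[:,2]
out=[]
for n in('scene','top'):
    c=env.camera(n)['color'];cv2.imwrite(f'pics/{sys.argv[1]}_{n}.png',c)
    p=proj(n,[T-.027*t,T+.011*t,T+.0533*t,H]);print(n,p.round(1).tolist())
    u,v=p[3].astype(int);x0,y0=u-32,v-45;print("crop origin",x0,y0)
    out.append(cv2.resize(c[y0:y0+75,x0:x0+64],None,fx=6,fy=6,interpolation=2))
cv2.imwrite(f'pics/{sys.argv[1]}.png',np.hstack(out))
E
python3 look.py a
python3 - <<'E'
import sys;sys.path.insert(0,'.')
import os;os.chdir('.')
from h import *
for n,(x,y),z in[("dowel",(.5259,-.2908),.086),("blue",(.5228,-.2357),.076),("brass",(.5181,-.1805),.066)]:
    for c in("scene","top"):
        o=np.array({"scene":(150,150),"top":(200,135)}[c]); print(n,c,((proj(c,[[x,y,z],[x,y,.026]])-o+.5)*4-.5).round(0).tolist())
E
```

```text
t 5.0 p [0.4942 0.0039 0.1883] hole-frame mm [-0.  -0.2 95.1] F_hole [-0.8  0.1 -1.3] T_hole [-0.03  0.53  0.04] w 0.171 g 58.8637375831604 q [ 0.02 -0.2  -0.75  0.51 -0.02  1.61] zdev 0.08
scene [[262.1, 159.4], [258.9, 171.5], [255.4, 184.6], [252.2, 197.1]]
crop origin 220 152
top [[271.8, 203.0], [272.1, 196.2], [272.4, 189.0], [272.6, 182.3]]
crop origin 240 137
dowel scene [[66.0, 50.0], [78.0, 95.0]]
dowel top [[702.0, 225.0], [685.0, 230.0]]
blue scene [[134.0, 79.0], [142.0, 116.0]]
blue top [[623.0, 229.0], [612.0, 232.0]]
brass scene [[202.0, 107.0], [207.0, 136.0]]
brass top [[545.0, 234.0], [538.0, 237.0]]
```

View pics/a.png

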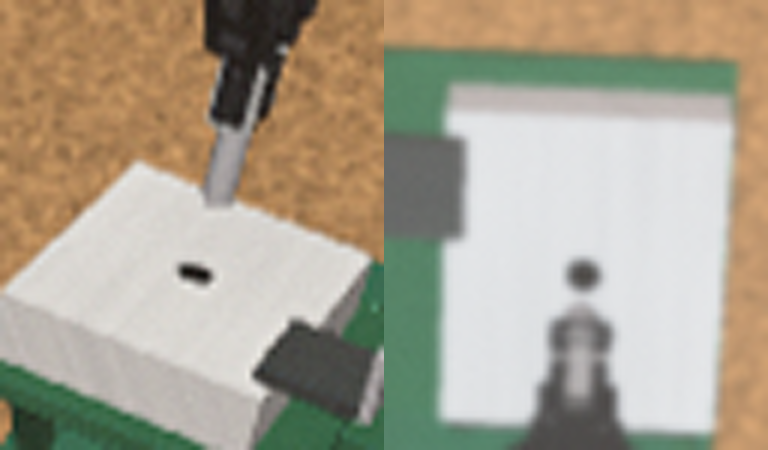

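The scene crop shows the dowel straight in the jaws, with its tip at (217,202) and the hole at (195,273). The top crop shows the tip and hole (583,274) in line. I'll approach and feel for the face.

play_rows(grip=[0, 0, 0, 0, 0, 0, 0], offset=[[0, 0, 0.02], [0, 0, 0.034], [0, 0, 0.036], [0, 0, 0.038], [0, 0, 0.04], [0, 0, 0.04], [0, 0, 0.04]], rotation=[[0, 0, 0], [0, 0, 0], [0, 0, 0], [0, 0, 0], [0, 0, 0], [0, 0, 0], [0, 0, 0]])

```text
time: 5.98
eef_pos: [0.5146, 0.0036, 0.1545]
orientation: [0.185, 0.69, 0.676, 0.181]
wrist_force: [0.3, 0.1, -0.6]
gripper_width: 0.165
grip_force: 58.9
```

```bash
python3 look.py b
```

```text
t 5.97 p [0.5146 0.0036 0.1545] hole-frame mm [ 0.7 -0.1 55.6] F_hole [-0.   0.1 -0.6] T_hole [ 0.    0.63 -0.03] w 0.165 g 58.86395573616028 q [ 0.02 -0.12 -0.78  0.39 -0.02  1.61] zdev 0.02
scene [[258.7, 172.1], [255.6, 183.8], [252.2, 196.5], [252.2, 197.1]]
crop origin 220 152
top [[272.0, 195.7], [272.3, 189.2], [272.6, 182.4], [272.6, 182.3]]
crop origin 240 137
```

View pics/b.png

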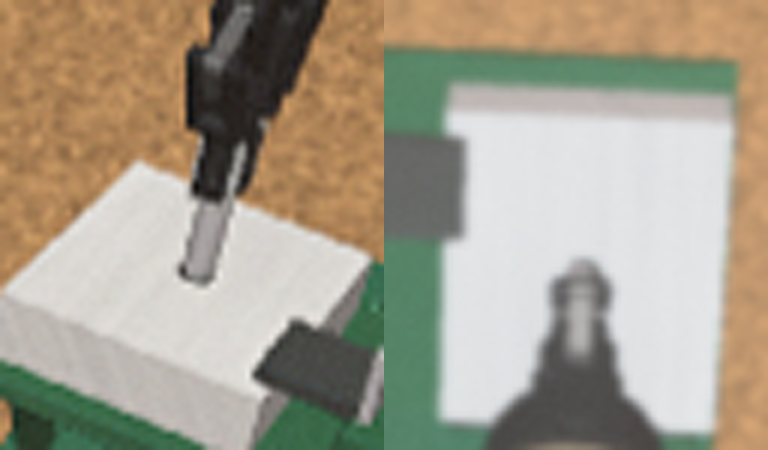

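In the scene crop the dowel tip at (199,277) sits at the hole, with a dark sliver of hole visible at its left (181,270). So it is at the mouth, perhaps 1–2 mm to the +y side. I'll push gently.

play_rows(grip=[0, 0, 0, 0, 0, 0], offset=[[0, 0, 0.001], [0, 0, 0.002], [0, 0, 0.003], [0, 0, 0.004], [0, 0, 0.004], [0, 0, 0.004]], rotation=[[0, 0, 0], [0, 0, 0], [0, 0, 0], [0, 0, 0], [0, 0, 0], [0, 0, 0]])

```text
time: 6.82
eef_pos: [0.5164, 0.0035, 0.1506]
orientation: [0.185, 0.69, 0.676, 0.181]
wrist_force: [-0.6, -2.3, -3.3]
gripper_width: 0.177
grip_force: 58.6
```

```bash
python3 -c "
from h import *
st()"
```

```text
t 6.83 p [0.5164 0.0035 0.1506] hole-frame mm [ 0.3 -0.2 51.3] F_hole [-2.1 -2.4 -2.5] T_hole [-0.5   0.89  0.  ] w 0.177 g 58.595309257507324 q [ 0.02 -0.11 -0.78  0.38 -0.02  1.61] zdev 0.03
```

play_rows(grip=[0, 0, 0, 0, 0, 0], offset=[[-0.0005, 0, 0], [-0.001, 0, 0.001], [-0.001, 0, 0.002], [-0.001, 0, 0.003], [-0.001, 0, 0.004], [-0.001, 0, 0.004]], rotation=[[0, 0, 0], [0, 0, 0], [0, 0, 0], [0, 0, 0], [0, 0, 0], [0, 0, 0]])

```text
time: 7.58
eef_pos: [0.5186, 0.0025, 0.1473]
orientation: [0.185, 0.69, 0.676, 0.181]
wrist_force: [-0.1, -0.0, -1.6]
gripper_width: 0.171
grip_force: 58.7
```

```bash
python3 -c "
from h import *
st()"
```

```text
t 7.58 p [0.5186 0.0025 0.1473] hole-frame mm [ 0.6 -1.1 47.3] F_hole [-0.9 -0.  -1.4] T_hole [0.02 0.69 0.06] w 0.171 g 58.729248046875 q [ 0.02 -0.11 -0.78  0.37 -0.02  1.6 ] zdev 0.0
```

It is inside the hole: about 6 mm below the face with no resistance. I'll continue the insertion.

play_rows(grip=[0, 0, 0, 0, 0, 0, 0, 0], offset=[[0, 0, 0.003], [0, 0, 0.006], [0, 0, 0.009], [0, 0, 0.011], [0, 0, 0.013], [0, 0, 0.015], [0, 0, 0.015], [0, 0, 0.015]], rotation=[[0, 0, 0], [0, 0, 0], [0, 0, 0], [0, 0, 0], [0, 0, 0], [0, 0, 0], [0, 0, 0], [0, 0, 0]])

```text
time: 8.57
eef_pos: [0.526, 0.0023, 0.1344]
orientation: [0.185, 0.69, 0.676, 0.181]
wrist_force: [-0.4, -0.2, -1.9]
gripper_width: 0.168
grip_force: 58.8
```

```bash
python3 -c "
from h import *
st()"
```

```text
t 8.57 p [0.526  0.0023 0.1344] hole-frame mm [ 0.6 -1.1 32.4] F_hole [-1.3 -0.2 -1.5] T_hole [-0.    0.65 -0.01] w 0.168 g 58.82857918739319 q [ 0.01 -0.07 -0.79  0.33 -0.02  1.6 ] zdev 0.01
```

play_rows(grip=[0, 0, 0, 0, 0, 0, 0], offset=[[0, 0, 0.001], [0, 0, 0.002], [0, 0, 0.003], [0, 0, 0.004], [0, 0, 0.005], [0, 0, 0.005], [0, 0, 0.005]], rotation=[[0, 0, 0], [0, 0, 0], [0, 0, 0], [0, 0, 0], [0, 0, 0], [0, 0, 0], [0, 0, 0]])

```text
time: 9.45
eef_pos: [0.5282, 0.0023, 0.1318]
orientation: [0.186, 0.69, 0.676, 0.182]
wrist_force: [-53.5, 0.1, 60.3]
gripper_width: 0.17
grip_force: 68.3
```

```bash
python3 -c "
from h import *
st()"
```

```text
t 9.45 p [0.5282 0.0023 0.1318] hole-frame mm [ 1.2 -1.1 29.1] F_hole [-16.2  -1.   78.9] T_hole [-0.11  4.25 -0.01] w 0.17 g 68.29004287719727 q [ 0.01 -0.07 -0.79  0.32 -0.02  1.6 ] zdev 0.1
```

Bottomed out at TCP depth 29.1 mm against an expected 29.3 mm, with 79 N of axial force. I'll relax, release and back off.

play_rows(grip=[0, 0, 0.3, 0.6, 1, 1, 1, 1, 1, 1, 1, 1], offset=[[0, 0, -0.001], [0, 0, -0.002], [0, 0, -0.002], [0, 0, -0.002], [0, 0, -0.002], [0, 0, -0.002], [0, 0, -0.002], [0, 0, -0.03], [0, 0, -0.07], [0, 0, -0.11], [0, 0, -0.13], [0, 0, -0.13]], rotation=[[0, 0, 0], [0, 0, 0], [0, 0, 0], [0, 0, 0], [0, 0, 0], [0, 0, 0], [0, 0, 0], [0, 0, 0], [0, 0, 0], [0, 0, 0], [0, 0, 0], [0, 0, 0]])

```text
time: 10.95
eef_pos: [0.464, 0.0037, 0.2442]
orientation: [0.186, 0.69, 0.675, 0.182]
wrist_force: [0.1, -0.7, -0.7]
gripper_width: 0.996
grip_force: 0.0
```

```bash
python3 look.py d
python3 - <<'E'
import os,sys;os.chdir('.');sys.path.insert(0,'.')
from h import *
D=H+F@[.0006,-.0011,0]   # dowel axis measured
for n in("scene","top"):
    c=cv2.imread(f"pics/d_{n}.png")
    print(n,"pred top(56)",proj(n,[D+F@[0,0,.056],D+F@[0,0,.0]]).round(1).tolist())
E
```

```text
t 10.95 p [0.464  0.0037 0.2442] hole-frame mm [  1.7  -1.  158.6] F_hole [-0.2 -0.7 -0.7] T_hole [-0.01  0.45 -0.02] w 0.996 g 0.0 q [ 0.02 -0.31 -0.68  0.68 -0.02  1.61] zdev 0.17
scene [[267.3, 138.2], [263.9, 151.1], [260.2, 164.9], [252.2, 197.1]]
crop origin 220 152
top [[271.6, 214.6], [271.9, 207.1], [272.3, 199.3], [272.6, 182.3]]
crop origin 240 137
scene pred top(56) [[256.2, 180.2], [251.8, 197.0]]
top pred top(56) [[272.6, 191.2], [273.0, 182.1]]
```

View pics/d.png

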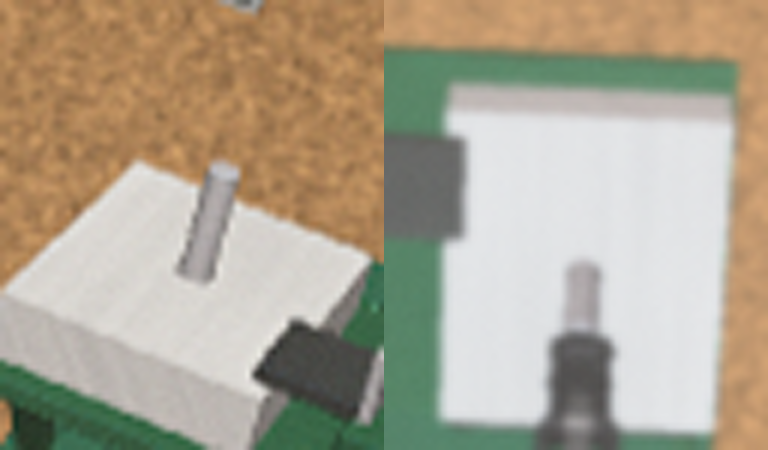

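The dowel stands straight in the hole: its top is at crop (224,168), pixel (256.8,179.5), against (256.2,180.2) predicted for fully home. Next is the lever. I'll shut the jaws, move above it on the up-slope side of the handle, and lower.

play_rows(grip=[0, 0, 0, 0, 0, 0, 0, 0, 0, 0, 0, 0], offset=[[0.0, 0.02, -0.01], [0.03, 0.043, -0.01], [0.07, 0.043, -0.01], [0.11, 0.043, 0], [0.127, 0.043, 0], [0.127, 0.043, 0], [0.127, 0.043, 0], [0.127, 0.043, 0.015], [0.127, 0.043, 0.03], [0.127, 0.043, 0.045], [0.127, 0.043, 0.045], [0.127, 0.043, 0.045]], rotation=[[0, 0, 0], [0, 0, 0], [0, 0, 0], [0, 0, 0], [0, 0, 0], [0, 0, 0], [0, 0, 0], [0, 0, 0], [0, 0, 0], [0, 0, 0], [0, 0, 0], [0, 0, 0]])

```text
time: 12.55
eef_pos: [0.526, 0.1288, 0.2256]
orientation: [0.185, 0.69, 0.675, 0.181]
wrist_force: [-0.8, -0.2, 0.6]
gripper_width: -0.002
grip_force: 0.0
```

```bash
sed 's/u,v=p\[3\].astype(int);x0,y0=u-32,v-45/u,v=p[3].astype(int);x0,y0=(u+10,v-45) if n=="scene" else (u-62,v-35)/' look.py > look2.py; python3 look2.py e
```

```text
t 12.55 p [0.526  0.1288 0.2256] hole-frame mm [ 43.8 125.4 112.8] F_hole [-0.4 -0.2  0.9] T_hole [-0.04  0.43 -0.03] w -0.002 g 0.0 q [ 0.34 -0.11 -0.57  0.62 -0.18  1.89] zdev 0.03
scene [[302.6, 176.4], [298.5, 189.1], [294.0, 202.7], [252.2, 197.1]]
crop origin 262 152
top [[222.4, 188.6], [224.1, 182.0], [225.8, 175.1], [272.6, 182.3]]
crop origin 210 147
```

View pics/e.png

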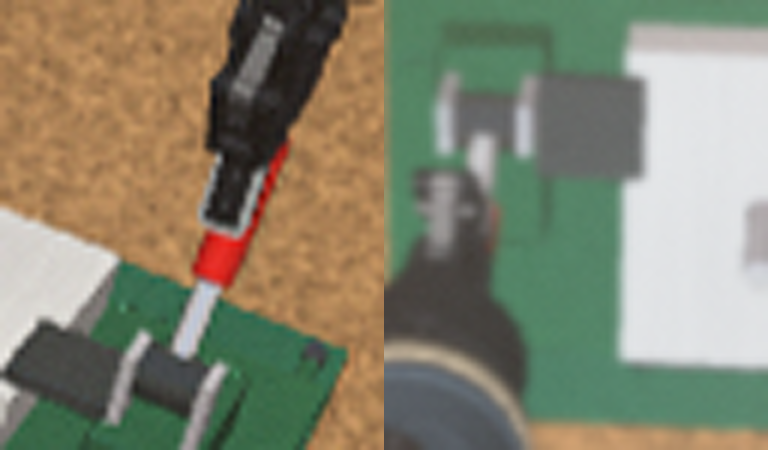

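The scene crop shows the closed fingertips at (226,225) in front of the red handle, on its up-slope side and roughly in line. The top crop has the tool slightly to the left, so I'll shift 3 mm to -y and sweep along the arc.

play_rows(grip=[0, 0, 0, 0, 0, 0, 0, 0, 0, 0, 0], offset=[[-0.003, -0.006, -0.001], [-0.003, -0.012, -0.001], [-0.003, -0.02, 0.004], [-0.003, -0.027, 0.009], [-0.003, -0.033, 0.014], [-0.003, -0.038, 0.019], [-0.003, -0.043, 0.025], [-0.003, -0.047, 0.031], [-0.003, -0.051, 0.037], [-0.003, -0.054, 0.044], [-0.003, -0.054, 0.044]], rotation=[[0, 0, 0], [0, 0, 0], [0, 0, 0], [0, 0, 0], [0, 0, 0], [0, 0, 0], [0, 0, 0], [0, 0, 0], [0, 0, 0], [0, 0, 0], [0, 0, 0]])

```text
time: 14.02
eef_pos: [0.501, 0.1267, 0.1593]
orientation: [0.185, 0.69, 0.676, 0.181]
wrist_force: [0.3, 0.8, -0.6]
gripper_width: -0.001
grip_force: 0.0
```

```bash
python3 look2.py f
```

```text
t 14.03 p [0.501  0.1267 0.1593] hole-frame mm [-11.  122.8  67.8] F_hole [-0.   0.8 -0.7] T_hole [ 0.01  0.48 -0.02] w -0.001 g 0.0 q [ 0.36 -0.1  -0.74  0.44 -0.19  1.9 ] zdev 0.06
scene [[302.6, 183.0], [298.7, 194.8], [294.5, 207.5], [252.2, 197.1]]
crop origin 262 152
top [[225.4, 199.5], [226.8, 193.0], [228.4, 186.1], [272.6, 182.3]]
crop origin 210 147
```

View pics/f.png

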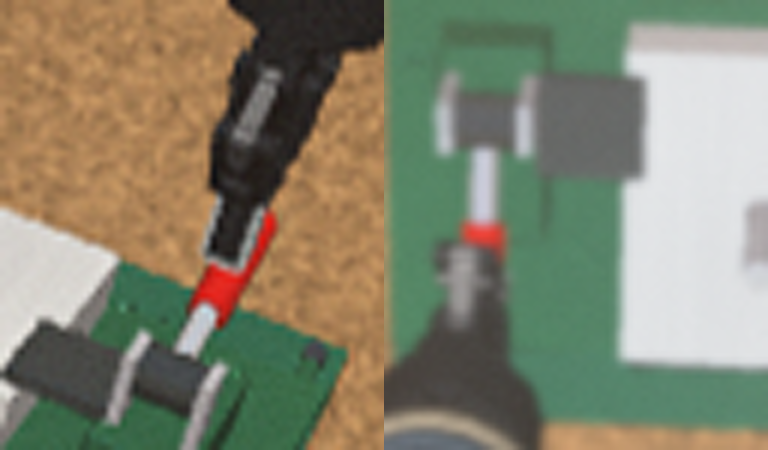

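The lever follows: in both crops the fingertips press on the red handle and it is far down. I'll finish the press to the stop, watching the force.

play_rows(grip=[0, 0, 0, 0, 0, 0, 0], offset=[[0, -0.001, 0.004], [0, -0.002, 0.008], [0, -0.003, 0.01], [0, -0.003, 0.012], [0, -0.003, 0.014], [0, -0.003, 0.014], [0, -0.003, 0.014]], rotation=[[0, 0, 0], [0, 0, 0], [0, 0, 0], [0, 0, 0], [0, 0, 0], [0, 0, 0], [0, 0, 0]])

```text
time: 15.0
eef_pos: [0.5054, 0.1268, 0.1463]
orientation: [0.185, 0.69, 0.676, 0.181]
wrist_force: [-5.6, -0.4, 5.6]
gripper_width: 0.0
grip_force: 3.5
```

```bash
python3 -c "
from h import *
st()"
```

```text
t 15.0 p [0.5054 0.1268 0.1463] hole-frame mm [-13.6 122.9  54.4] F_hole [-2.1 -0.5  7.6] T_hole [ 0.04  0.97 -0.  ] w 0.0 g 3.5310038924217224 q [ 0.35 -0.08 -0.76  0.4  -0.18  1.9 ] zdev 0.02
```

play_rows(grip=[0, 0, 0, 0, 0], offset=[[0, 0, 0.001], [0, 0, 0.002], [0, 0, 0.003], [0, 0, 0.003], [0, 0, 0.003]], rotation=[[0, 0, 0], [0, 0, 0], [0, 0, 0], [0, 0, 0], [0, 0, 0]])

```text
time: 15.62
eef_pos: [0.5063, 0.1269, 0.1451]
orientation: [0.185, 0.69, 0.676, 0.181]
wrist_force: [-51.5, -4.2, 53.6]
gripper_width: -0.003
grip_force: 35.0
```

```bash
python3 -c "
from h import *
st()"
```

```text
t 15.62 p [0.5063 0.1269 0.1451] hole-frame mm [-13.4 123.   52.9] F_hole [-17.7  -5.3  72.1] T_hole [-0.99  4.27  0.03] w -0.003 g 35.03975361585617 q [ 0.35 -0.07 -0.76  0.39 -0.18  1.9 ] zdev 0.04
```

The lever is against its stop: 72 N after 1.5 mm. I'll back off along the tool axis and check the lever angle and dowel numerically.

play_rows(grip=[0, 0, 0, 0, 0, 0, 0, 0], offset=[[0, 0, -0.004], [0, 0, -0.03], [0, 0, -0.07], [0, 0, -0.11], [0, 0, -0.15], [0, 0, -0.17], [0, 0, -0.17], [0, 0, -0.17]], rotation=[[0, 0, 0], [0, 0, 0], [0, 0, 0], [0, 0, 0], [0, 0, 0], [0, 0, 0], [0, 0, 0], [0, 0, 0]])

```text
time: 16.62
eef_pos: [0.4222, 0.1285, 0.2901]
orientation: [0.185, 0.69, 0.676, 0.181]
wrist_force: [0.0, 0.0, 0.1]
gripper_width: 0.001
grip_force: 0.0
```

Run:
```python
from h import *
from cell import env
st();m=[]
for n in("scene","top"):
    c=env.camera(n)["color"];b,g,r=[c[...,i].astype(int) for i in range(3)]
    k=((r>120)&(g<70)&(b<70)).astype(np.uint8);nn,lab,S,ce=cv2.connectedComponentsWithStats(k)
    print(n,[(S[i,4],ce[i].round(1).tolist()) for i in range(1,nn) if S[i,4]>15 and 150<ce[i][0]<350])
    for a in(1.0,1.2,1.3):
        e=np.deg2rad(80)-a;q=H+F@(np.array([.055,.125,.026])+.082*np.array([-np.cos(e),0,np.sin(e)])+.01*np.array([np.sin(e),0,np.cos(e)]))
        print(a,proj(n,q).round(1))
    d=np.abs(c.astype(int)-cv2.imread(f"pics/d_{n}.png").astype(int)).sum(2)
    u,v=proj(n,H+F@[.0006,-.0011,.04])[0].astype(int);print("dowel patch diff",d[v-8:v+9,u-4:u+5].mean().round(1))
```

```text
t 16.62 p [0.4222 0.1285 0.2901] hole-frame mm [-13.8 122.8 220.5] F_hole [0.1 0.  0. ] T_hole [-0.02  0.46  0.01] w 0.001 g 0.0 q [ 0.45 -0.34 -0.56  0.87 -0.23  1.99] zdev 0.06
scene [(np.int32(34), [185.0, 6.5]), (np.int32(103), [299.8, 198.7])]
1.0 [[301.1 191.2]]
1.2 [[300.2 194.8]]
1.3 [[299.6 196.9]]
dowel patch diff 7.9
top [(np.int32(97), [226.3, 195.1])]
1.0 [[225.6 196.6]]
1.2 [[226.2 196.2]]
1.3 [[226.5 195.6]]
dowel patch diff 98.6
```

The red blob's position matches a lever angle of about 1.3 rad. The dowel is unchanged in the scene view; the top view differs there only because the gripper blocked it in the earlier picture. Handing in.

```bash
python3 -c "
from cell import env
print(env.close_job())"
```

```text
the job is handed in; nothing more can be done
None
```

The dowel is fully home in the hole, the red lever is down on its stop, and the arm is clear; I handed the job in at about 16.7 s, and the hand-in returned no verdict.

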